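Reset the flip stop on the notched rail

TASK

The flip stop on the bench's notched rail has to go to the position marked by the yellow tag for the next batch of castings. Swing its red loop back, away from the notched bar, so that the tab lifts out of its notch, shift the stop along the rail, and let the tab drop fully home in the notch behind the yellow tag. Leave the other things on the bench where they are.

Things in the scene. Friction and masses are not known exactly. Their poses are not given: they have to be found in the camera images.
- stop_rail: Fixed stop rail: aluminium base plate 135 x 290 x 12 mm (x from -85 to +50 mm, y from -145 to +145 mm) on the worktop. Origin on the worktop; x away from the robot's side, y along the rail, z up; its yaw varies. A 14 mm steel rod, on which the stop rides, runs along y at x = +20 mm, z = 85 mm between two blue brackets 12 mm wide and 100 mm high at y = +-135 mm.
- notch_mid (a point): Middle notch: floor centre (x = -35, y = 0, z = 46 mm of the rail). The steel notched bar is 24 mm thick, its top 64 mm above the worktop. Five notches, open at the top, 16 mm wide and 18 mm deep, lie at rail y = -80, -40, 0, +40, +80 mm.
- stop_slide (a joint): Position of the stop along the rod in m, along the rail's +y; 0 = middle notch, where it starts; range -0.09 to 0.09. About 1 N of friction; it stays where it is left.
- stop_arm (a joint): Tilt of the stop about the rod in rad: 0 = tab down in a notch; grows to at most 0.75 as the red loop is pushed in the rail's +x. The tab clears the bar from about 0.25; on top of the bar between notches it reads about 0.2. A light spring returns it to 0: 3 to 5 N at the loop.
- stop_loop (a point): Centre of the stop's red loop, a level ring of 10 mm round bar, inside 46 mm (rail x) by 62 mm (rail y), corners cut by 10 mm, 75 mm above the rod's axis (160 mm above the worktop), over the rod when the tab is down. Closed fingertips fit in from above and may go 30 mm below its plane; deeper, its two legs (one at each end in rail y) close in to the hub. It swings with the stop.
- stop_tab (a point): Lower end of the stop's steel tab (10 mm wide along the rail, the last 6 mm only 6 mm wide), 55 mm from the rod towards rail -x, at the same rail y as the loop's centre. Tab down: 52 mm above the worktop, 12 mm below the bar's top. A dark stop plate 24 mm wide hangs from the same arm in front of the bar.
- tag_yellow: Yellow flat tag, 18 x 24 x 4 mm, on the base plate in front of one of the four outer notches (rail x = -73 mm; origin at its underside centre; axes as the rail's). The wanted notch has the tag's rail y. Dark grey tags mark the other three outer notches.
- bushing_a: Bystander: upright steel bushing, 52 mm across, 75 mm high, loose; origin at its underside centre.
- micrometer: Bystander: micrometer lying flat, 49 x 131 x 19 mm; origin at its underside centre.
- marker_red: Bystander: red and white marker lying flat, 136 mm long; origin at its underside centre.

How it is judged:
On the way:
1. the tab is lifted clear of its notch (value of joint stop_arm above 0.24 rad), for 0.1 s.
At the end, for the whole second after the job is handed in: The stop's tab is within 8 mm, along the rail, of the yellow tag's middle, its tilt is under 0.06 rad (down in the notch) and it is at rest (y of stop_tab in the frame of tag_yellow between -0.008 and 0.008 m and value of joint stop_arm below 0.06 rad and velocity of joint stop_slide between -0.01 and 0.01 m/s); the robot touches nothing.
It fails at once if a bystander on the bench is moved more than 30 mm (distance of any of bushing_a, micrometer, marker_red from where it was at the start of the episode above 0.03 m).
It also fails if it takes over 38 s, if anything falls off the work surface, if the arm or the gripper's body presses on something with over 40 N, if the wrist force passes 120 N, or if a joint passes its speed limit or range.

ROBOT

A 7-joint arm with a two-finger parallel gripper is mounted at the origin on the work surface; the furniture and walls round the work are solid. World frame = base frame: x ahead of the robot, y to its left, z up, the work surface at z = 0. Lengths are in m, angles in rad, forces in N, time in s.
With the tool pointing down it reaches from about 0.4 to 0.85 m from the base axis. Payload 10.4 kg.
Tool frame: the origin (TCP) lies midway between the tips of the shut fingers; the grasp point (between the pads) lies 19 mm behind it; z points along the fingers, x is the direction in which the jaws open and shut, and the axes are right-handed (so a half turn about z gives the same grasp; the last joint's range is limited). The gripper opens to 85 mm and grips with 20 to 120 N. Pads are 22 mm wide; open, the fingers measure 114 mm over their backs; the gripper's body (76 mm by 85 mm) begins 54 mm behind the grasp point. The pads swing forward as they close: fully open they stand 13 mm farther back than shut.
Start: joints at [-1.226, 0.332, -0.065, 1.46, 0.022, 1.35, -0.088], TCP at [0.225, 0.583, 0.231] pointing down, gripper open.
Joint ranges: [-2.6, 2.6], [-0.5, 2.12], [-1.47, 1.34], [0.16, 2.42], [-1.27, 4.41], [0.06, 2.06], [-2.6, 2.6]. Speed limits (rad/s): [2.22, 2.22, 2.79, 2.79, 3.14, 3.14, 3.14].

INTERFACE

Orientations are given as a unit quaternion [x, y, z, w].
In Python, from workcell import telemetry, eyes, order gives the robot as it stands.
- The arm moves only by the tool servo_tool, never from a script. Its argument "deltas" is a list of rows, each a list of 3 entries, a list of its own where there are three numbers: the shift along the tool's x, y, z in cm, then the turn about the tool's z in rad, then the finger opening in cm, from 0 to 8.54. A call has 1 to 12 rows; each row shifts and turns the pose as measured when the row begins, along the tool's axes as they then stand; what a row does not reach is not made up. A row lasts 1/12 s, in which the tool goes at most 41.7 mm and 7.16 degrees, less where a joint would pass 70% of its speed; a pose out of reach is approached as far as the arm can. A call is refused whole if a number of a shift passes 4.17 or a number of a turn 0.125, either way. A call with a gripper value outside its range is refused whole. The fingers move at their own pace and stop on an object; "force" is the grip in N (left out, the last holds). Time passes only in rows, so rows that do not move let the fingers close. It gives the time, the measured TCP pose, the force and the opening at its end, in the units of the state.
- telemetry.get_obs(): the state, without advancing time (a new reading comes with each control period).
- eyes.camera(name): name is "side" or "top"; returns (picture, depth): 480x640x3 uint8, blue, green, red; 480x640 float32, m along the optical axis (not along the pixel's ray), 0 where there is no reading.
- eyes.calibration(name): a dict with "fx", "fy", "cx", "cy" (pixels), "rvec" (rotation vector, rad) and "tvec" (3), from world to camera coordinates, as OpenCV has them. Camera axes: x right, y down, z forward; pixel columns grow to the right and rows downward; lengths in m; the calibration is good to about 2 mm. A picture is of the moment at which its call begins. calibration takes no time and is no camera call.
- order.hand_in(): hands the job in, once; it reports no verdict.
The state is a dict: "clock": time; "joint_pos": joint angles; "joint_velocities": joint speeds; "tau": joint torques, N m; "position": TCP position; "ee_rot": TCP orientation; "ft_force": force on the tool from outside, world axes, zero at the start; "torque": the same for the moment, N m; "grip_width": opening from 0.0 (shut) to 1.0 (fully open).
Only numpy, scipy, OpenCV 4.12 (cv2) and the standard library are available. Lean on these libraries where they do the work, as an engineer would, in place of code of your own. Each camera call takes 0.05 s, during which the arm holds its last target. There are 200 camera calls.

## Working session

There is one attempt and no reset: what is moved stays moved. The work goes in short steps, Python scripts to look and compute and a tool call to move; the robot and the scene stay as the last step left them, time stands still between calls to the robot, and variables do not carry over. Pictures are saved under pics/ and viewed, about 8 in all and at most 12, crops included, and the job is handed in when it is done.

Besides the shell and the picture viewer there is one more tool, called after "Request:" as name([rows], argument=value, ...), one row to a line, values as JSON. servo_tool: Moves the arm, as the interface text tells. Its arguments: {"type":"object","properties":{"deltas":{"type":"array"},"force":{"type":"number"}},"required":["deltas"]}

```bash
mkdir -p pics
cat > h.py <<'E'
import numpy as np, cv2
from workcell import telemetry, eyes, order
from scipy.spatial.transform import Rotation as R
def cal(n):
    c=eyes.calibration(n); return c, cv2.Rodrigues(np.array(c['rvec'],float))[0], np.array(c['tvec'],float)
def ray(n,u,v):
    c,Rm,t=cal(n); d=Rm.T@np.array([(u-c['cx'])/c['fx'],(v-c['cy'])/c['fy'],1.]); return -Rm.T@t, d
def onz(n,u,v,z):
    o,d=ray(n,u,v); return o+d*(z-o[2])/d[2]
def pt(n,u,v,dep):
    o,d=ray(n,u,v); return o+d*dep
def cloud(n,D):
    v,u=np.mgrid[:480,:640]; c,Rm,t=cal(n)
    P=np.stack([(u-c['cx'])/c['fx'],(v-c['cy'])/c['fy'],np.ones_like(u)],-1)*D[...,None]
    return (P-t)@Rm
def proj(n,p):
    c,Rm,t=cal(n); q=Rm@np.array(p)+t; return c['fx']*q[0]/q[2]+c['cx'], c['fy']*q[1]/q[2]+c['cy']
E
python3 - <<'E'
from h import *
o=telemetry.get_obs(); print(o)
for n in('top','side'):
    I,D=eyes.camera(n); cv2.imwrite(f'pics/{n}0.png',I); np.save(f'{n}0.npy',D); c,Rm,t=cal(n); print(n,-Rm.T@t,Rm[2])
E
```

```text
{'clock': 0.0, 'joint_pos': array([-1.22561525,  0.33286481, -0.06467413,  1.46093031,  0.02157299,
        1.3499016 , -0.08851042]), 'joint_velocities': array([-0.0016349 ,  0.00032322,  0.00086138, -0.00035834,  0.00182536,
        0.00034003, -0.00072724]), 'tau': array([-1.58302784e-03, -6.25434852e+01,  4.79396805e-02, -3.91606736e+01,
        1.59556040e-02,  9.87678766e-03, -6.72115402e-05]), 'position': array([0.22459343, 0.58285365, 0.23052552]), 'ee_rot': array([ 8.24488880e-01,  5.65877717e-01, -5.67473586e-04,  4.18322447e-04]), 'ft_force': array([ 0.42948813, -0.01685512,  0.87363243]), 'torque': array([-0.05704324, -0.07510342,  0.0184682 ]), 'grip_width': 1.0014983122376218}
top [0.45524108 0.01452843 0.9607434 ] [ 0.05255491 -0.02064651 -0.99840458]
side [0.32745566 0.61283568 0.64486569] [ 0.20548342 -0.75304055 -0.62506519]
```

View pics/top0.png

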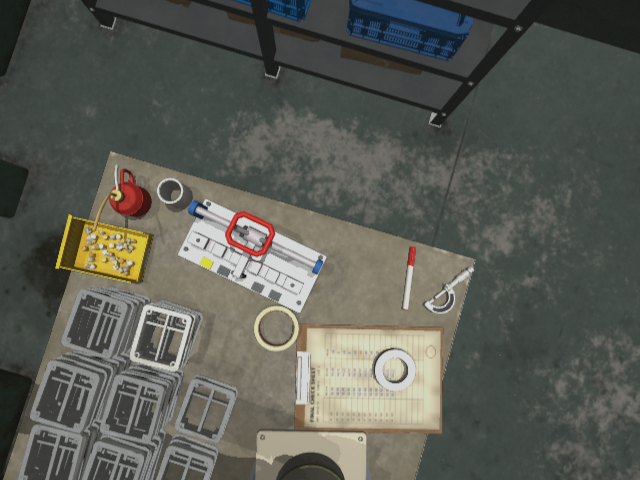

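View pics/side0.png

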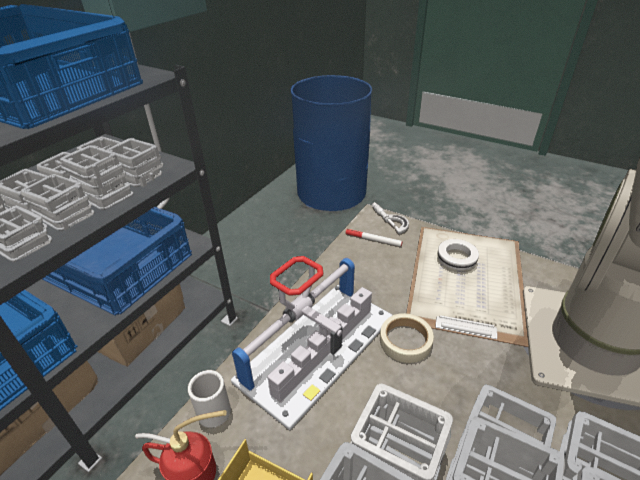

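The top view shows the red loop at about (250,233), the yellow tag at (207,263), and the bushing at (171,192), near the rail's +y end. The side view shows the loop at (297,273) and the yellow tag at (311,392). The tab is down in the middle notch.

```bash
cat > m.py <<'E'
from h import *
def masks(n,I):
    H=cv2.cvtColor(I,cv2.COLOR_BGR2HSV); h,s,v=cv2.split(H)
    return dict(red=(((h<8)|(h>172))&(s>150)&(v>90)), yel=((h>22)&(h<36)&(s>120)&(v>120)), blue=((h>100)&(h<125)&(s>130)&(v>60)))
def cents(m,amin=12):
    k,l,st,c=cv2.connectedComponentsWithStats(m.astype(np.uint8)); return [(st[i],c[i],l==i) for i in range(1,k) if st[i][4]>=amin]
E
python3 - <<'E'
from m import *
for n in('top','side'):
    I=cv2.imread(f'pics/{n}0.png'); D=np.load(f'{n}0.npy'); W=cloud(n,D)
    for k,m in masks(n,I).items():
        m=m&(D>0)
        for st,c,l in cents(m):
            P=np.median(W[l],0)
            if P[0]<.4 or P[0]>.9 or P[2]<-.02 or P[2]>.25: continue
            q=W[l]; print(n,k,st,c.round(1),P.round(3),'z95',np.percentile(q[:,2],95).round(3), 'bbox mid',((q[:,:2].min(0)+q[:,:2].max(0))/2).round(3))
E
```

```text
top red [110 169  33  46 761] [128.1 197.1] [0.586 0.38  0.071] z95 0.08 bbox mid [0.602 0.388]
top red [226 212  49  44 602] [249.8 233.5] [0.516 0.122 0.165] z95 0.167 bbox mid [0.516 0.122]
top red [408 247   8  19 104] [411.4 255.8] [ 0.489 -0.205  0.013] z95 0.017 bbox mid [ 0.489 -0.205]
top yel [ 55 214  76  69 344] [ 74.9 253.3] [0.466 0.504 0.061] z95 0.064 bbox mid [0.486 0.672]
top yel [ 73 217  22   6  46] [ 83.4 219.4] [0.546 0.483 0.057] z95 0.062 bbox mid [0.538 0.444]
top yel [ 98 222  18   6  37] [106.8 224.7] [0.536 0.437 0.007] z95 0.062 bbox mid [0.537 0.438]
top yel [ 91 226  35  19 244] [108.2 235.3] [0.519 0.448 0.003] z95 0.013 bbox mid [0.517 0.445]
top yel [117 227  26   7  58] [129.8 229.8] [0.527 0.388 0.032] z95 0.063 bbox mid [0.528 0.391]
top yel [ 84 233  65  49 957] [122.7 256.9] [0.472 0.401 0.003] z95 0.028 bbox mid [0.472 0.424]
top yel [ 75 252   4  11  12] [ 76.2 256.8] [0.469 0.512 0.002] z95 0.005 bbox mid [0.468 0.511]
top yel [200 258  13  11  84] [206.2 262.7] [0.463 0.232 0.016] z95 0.019 bbox mid [0.463 0.232]
top blue [188 201  12  14  86
[... 457 characters left out ...]
mid [0.601 0.392]
side yel [304 390  15  10  22] [310.8 395.5] [0.459 0.24  0.017] z95 0.018 bbox mid [0.461 0.236]
side yel [224 440  22  33  43] [234.6 455.6] [0.523 0.375 0.06 ] z95 0.062 bbox mid [0.523 0.376]
side yel [254 455  49  25  69] [277.4 466.9] [0.473 0.362 0.029] z95 0.03 bbox mid [0.471 0.362]
side yel [248 466   6   9  13] [250.8 469.3] [0.512 0.364 0.004] z95 0.005 bbox mid [0.512 0.366]
side yel [263 470  11  10  37] [267.3 475.2] [0.486 0.366 0.003] z95 0.004 bbox mid [0.486 0.367]
side blue [340 259  14  37 349] [347.1 278.3] [0.456 0.004 0.054] z95 0.1 bbox mid [0.459 0.002]
side blue [233 348  21  42 502] [242.9 367.9] [0.564 0.25  0.069] z95 0.1 bbox mid [0.568 0.247]
```

Rail +y comes out at about (0.405, 0.914), with the loop centre at (0.516, 0.122). The yellow tag is at rail y = +80 mm, so the stop has to slide +80 mm. Tool x is close to rail +y and tool y close to rail +x. I'll approach above the loop with the fingers shut.

Request:
servo_tool([
  [[0,0,0],0.049,0],
  [[-2.3,3.1,0],0,0],
  [[-2.3,3.1,0],0,0],
  [[-2.3,3.1,0],0,0],
  [[-2.3,3.1,0],0,0],
  [[-2.3,3.1,0],0,0],
  [[-2.3,3.1,0],0,0],
  [[-2.3,3.1,0],0,0],
  [[-2.3,3.1,0],0,0],
  [[-2.3,3.1,0],0,0],
  [[-2.3,3.1,0],0,0],
  [[0,0,0],0,0],
], force=20)

```text
clock: 1.1
position: [0.4177, 0.2309, 0.2247]
ee_rot: [0.837, 0.547, -0.005, 0.001]
ft_force: [-0.2, -0.2, 0.5]
grip_width: -0.003
```

```bash
cat > s.py <<'E'
from h import *
# rail axes from brackets; loop centre
ey=np.array([.570-.461,.244+.002,0]); ey/=np.linalg.norm(ey); ex=np.array([ey[1],-ey[0],0]); L0=np.array([.516,.1225,0])
def st():
    o=telemetry.get_obs(); T=R.from_quat(o['ee_rot']).as_matrix(); p=o['position']
    print('t',round(o['clock'],2),'p',p.round(4),'tool z',T[:,2].round(3),'railxyz mm',((p-L0)@ex*1e3).round(1),((p-L0)@ey*1e3).round(1),(p[2]*1e3).round(1),
     'yaw err',np.arctan2(T[:2,0]@ex[:2],T[:2,0]@ey[:2]).round(3),'F',o['ft_force'].round(1),'g',round(o['grip_width'],3)); return o,T
if __name__=='__main__': st()
E
python3 s.py
```

```text
t 1.1 p [0.4177 0.2309 0.2247] tool z [-0.008 -0.007 -1.   ] railxyz mm -133.7 59.3 224.7 yaw err -0.004 F [-0.2 -0.2  0.5] g -0.003
```

Request:
servo_tool([
  [[-1.4,3.2,0],0,0],
  [[-1.4,3.2,0],0,0],
  [[-1.4,3.2,0],0,0],
  [[-1.3,3.0,0],0,0],
  [[-0.4,0.8,0],0,0],
  [[0,0,0],0,0],
  [[0,0,0],0,0],
])

```text
clock: 1.68
position: [0.5187, 0.1172, 0.2231]
ee_rot: [0.838, 0.546, -0.006, 0.001]
ft_force: [-0.2, -0.0, 0.0]
grip_width: 0.001
```

Run:
```python
from s import *
st()
I,D=eyes.camera('top'); J,_=eyes.camera('side')
cv2.imwrite('pics/a.png',np.hstack([cv2.resize(I[160:320,170:330],(400,400)),cv2.resize(J[180:380,210:410],(400,400))]))
```

```text
t 1.68 p [0.5187 0.1172 0.2231] tool z [-0.01  -0.008 -1.   ] railxyz mm 4.6 -3.8 223.1 yaw err -0.0 F [-0.2 -0.   0. ] g 0.001
```

View pics/a.png

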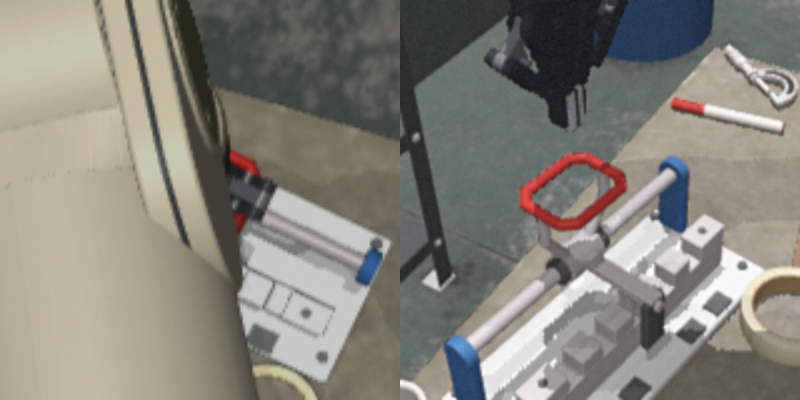

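The shut fingertips are right above the loop (side view, tips at about (572,125) in the crop, ring at (572,190)). I'll correct by a few mm and go in.

Request:
servo_tool([
  [[0.4,-0.45,0],0,0],
  [[0,0,2],0,0],
  [[0,0,1.5],0,0],
  [[0,0,0],0,0],
  [[0,0,1.5],0,0],
  [[0,0,1.5],0,0],
  [[0,0,1],0,0],
  [[0,0,0],0,0],
])

```text
clock: 2.45
position: [0.51, 0.1371, 0.1492]
ee_rot: [0.833, 0.553, -0.004, -0.002]
ft_force: [-0.8, -0.3, -0.4]
grip_width: -0.0
```

```bash
python3 s.py
```

```text
t 2.45 p [0.51   0.1371 0.1492] tool z [-0.008 -0.001 -1.   ] railxyz mm -11.4 10.9 149.2 yaw err -0.019 F [-0.8 -0.3 -0.4] g -0.0
```

The tool drifted sideways on the way down, but the force is low. I'll recentre.

Request:
servo_tool([
  [[-0.6,0.6,0],-0.01,0],
  [[-0.3,0.4,0],0,0],
  [[0,0,0],0,0],
  [[0,0,0.6],0,0],
  [[0,0,0.4],0,0],
  [[0,0,0],0,0],
])

```text
clock: 2.95
position: [0.5162, 0.1281, 0.1419]
ee_rot: [0.829, 0.559, -0.002, -0.002]
ft_force: [-0.4, 1.0, -0.8]
grip_width: 0.003
```

```bash
python3 s.py
```

```text
t 2.95 p [0.5162 0.1281 0.1419] tool z [-0.005  0.001 -1.   ] railxyz mm -2.1 5.2 141.9 yaw err -0.032 F [-0.4  1.  -0.8] g 0.003
```

Request:
servo_tool([
  [[-0.3,0.4,0.2],0.03,0],
  [[0,0.8,0.2],0,0],
  [[0,0.8,0.1],0,0],
  [[0,0.8,0],0,0],
  [[0,0.8,0],0,0],
  [[0,0.4,0],0,0],
  [[0,0,0],0,0],
  [[0,0,0],0,0],
])

```text
clock: 3.62
position: [0.5493, 0.1099, 0.1309]
ee_rot: [0.838, 0.546, -0.009, -0.007]
ft_force: [-2.8, 1.6, 1.7]
grip_width: 0.001
```

Run:
```python
from s import *
st()
J,_=eyes.camera('side')
cv2.imwrite('pics/b.png',cv2.resize(J[180:430,190:440],(600,600)))
```

```text
t 3.62 p [0.5493 0.1099 0.1309] tool z [-0.022  0.002 -1.   ] railxyz mm 35.5 2.0 130.9 yaw err -0.002 F [-2.8  1.6  1.7] g 0.001
```

View pics/b.png

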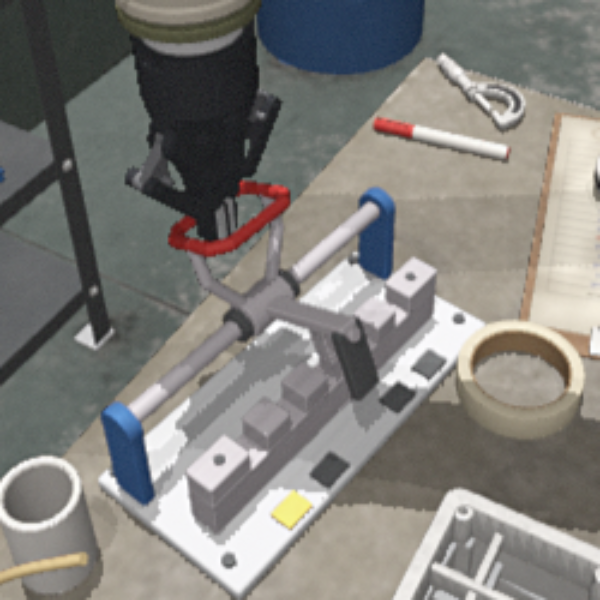

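The loop is swung back and the tab is lifted (arm plate at (355,355) raised). I'll push slightly farther back, then slide along rail +y.

Request:
servo_tool([
  [[0,0.4,-0.3],0,0],
  [[0.8,0.1,0],0,0],
  [[1,0,0],0,0],
  [[1,0,0],0,0],
  [[1,0,0],0,0],
  [[1,0,0],0,0],
  [[0.6,0,0],0,0],
  [[0,0,0],0,0],
])

```text
clock: 4.33
position: [0.5753, 0.1618, 0.1323]
ee_rot: [0.837, 0.547, -0.012, -0.008]
ft_force: [-3.0, 1.2, 1.0]
grip_width: -0.002
```

```bash
cat > w.py <<'E'
from s import *
from m import masks,cents
import sys
st()
I,D=eyes.camera('side'); W=cloud('side',D)
m=masks('side',I)['red']&(D>0)
m=m&(W[...,2]>.1)&(W[...,2]<.2)&(W[...,0]>.4)&(W[...,0]<.75)&(W[...,1]<.33)
q=W[m]-L0; y=q@ey; x=q@ex
print('ring n',m.sum(),'rail y range mm',(np.percentile(y,[1,99])*1e3).round(1),'mid',((y.min()+y.max())*500).round(1),'x range',(np.percentile(x,[1,99])*1e3).round(1),'z',np.percentile(q[:,2],[2,98]).round(3))
# dark stop plate 24 mm wide in front of bar, rail x -90..-48 of rod
q=W-L0; x=q@ex; y=q@ey; g=I.max(2)
k=(D>0)&(x<-.055)&(x>-.12)&(abs(y)<.13)&(W[...,2]>.024)&(W[...,2]<.12)&(g<80)
print('plate n',k.sum(),'y',(np.percentile(y[k],[2,50,98])*1e3).round(1) if k.any() else '', 'z',np.percentile(W[...,2][k],[2,98]).round(3) if k.any() else '')
if len(sys.argv)>1: cv2.imwrite(f'pics/{sys.argv[1]}.png',cv2.resize(I[180:430,190:440],(600,600)))
E
python3 w.py
```

```text
t 4.33 p [0.5753 0.1618 0.1323] tool z [-0.028  0.001 -1.   ] railxyz mm 38.3 60.0 132.3 yaw err -0.003 F [-3.   1.2  1. ] g -0.002
ring n 476 rail y range mm [21.4 97.5] mid 59.0 x range [-3.6 52.8] z [0.147 0.172]
plate n 374 y [46.1 60.7 69.2] z [0.067 0.118]
```

Request:
servo_tool([
  [[0.7,0,0],0,0],
  [[0.7,0,0],0,0],
  [[0.4,0,0],0,0],
  [[0,0,0],0,0],
  [[0,0,0],0,0],
])

```text
clock: 4.8
position: [0.5826, 0.1778, 0.1321]
ee_rot: [0.838, 0.546, -0.012, -0.008]
ft_force: [-3.5, 1.3, 1.6]
grip_width: -0.001
```

```bash
python3 w.py
python3 - <<'E'
from s import *
from m import masks
I=cv2.imread('pics/side0.png'); D=np.load('side0.npy'); W=cloud('side',D)
m=masks('side',I)['red']&(D>0)&(W[...,2]>.1)&(W[...,2]<.2)&(W[...,0]>.4)&(W[...,1]<.3)
y=(W[m]-L0)@ey; print('start ring',np.percentile(y,[1,99])*1e3,(y.min()+y.max())*500)
q=W-L0;x=q@ex;y=q@ey
k=(D>0)&(x<-.055)&(x>-.12)&(abs(y)<.13)&(W[...,2]>.024)&(W[...,2]<.12)&(I.max(2)<80)
print('start plate',k.sum(),np.percentile(y[k],[2,50,98])*1e3)
k=masks('side',I)['yel']&(abs(y)<.13)&(abs(x+.093)<.03)&(W[...,2]<.04); print('tag',np.percentile(y[k],[2,50,98])*1e3)
E
```

```text
t 4.8 p [0.5826 0.1778 0.1321] tool z [-0.029  0.001 -1.   ] railxyz mm 38.5 77.5 132.1 yaw err -0.002 F [-3.5  1.3  1.6] g -0.001
ring n 508 rail y range mm [ 38.5 115. ] mid 76.3 x range [-3.3 53.3] z [0.146 0.172]
plate n 395 y [63.7 77.7 87. ] z [0.071 0.119]
start ring [-37.23112485  40.53171239] 1.1417541850995103
start plate 193 [-10.13301079   6.20420043  12.36152402]
tag [69.26469556 86.60735825 90.08628941]
```

The shift measured so far is 75 mm (ring) and 74.5 mm (plate). 5 mm more is needed.

Request:
servo_tool([
  [[0.5,0,0],0,0],
  [[0,0,0],0,0],
  [[0,0,0],0,0],
])

```text
clock: 5.1
position: [0.5843, 0.1818, 0.132]
ee_rot: [0.838, 0.546, -0.012, -0.008]
ft_force: [-3.2, 1.6, 1.2]
grip_width: -0.001
```

```bash
python3 w.py
```

```text
t 5.1 p [0.5843 0.1818 0.132 ] tool z [-0.03   0.001 -1.   ] railxyz mm 38.4 81.9 132.0 yaw err -0.001 F [-3.2  1.6  1.2] g -0.001
ring n 513 rail y range mm [ 42.5 119.7] mid 80.2 x range [-3.4 53.7] z [0.146 0.172]
plate n 392 y [68.5 82.  92.8] z [0.067 0.118]
```

Now at about 79.5 mm, which is within tolerance. I'll let the loop swing back in small steps.

Request:
servo_tool([
  [[0,-0.5,0],0,0],
  [[0,-0.5,0],0,0],
  [[0,-0.5,0],0,0],
  [[0,-0.5,0],0,0],
  [[0,-0.5,0],0,0],
  [[0,0,0],0,0],
  [[0,0,0],0,0],
])

```text
clock: 5.73
position: [0.5597, 0.192, 0.1338]
ee_rot: [0.838, 0.545, -0.011, -0.008]
ft_force: [-2.1, 1.1, 1.1]
grip_width: 0.001
```

```bash
python3 w.py c
```

```text
t 5.73 p [0.5597 0.192  0.1338] tool z [-0.027  0.001 -1.   ] railxyz mm 11.8 81.3 133.8 yaw err -0.0 F [-2.1  1.1  1.1] g 0.001
ring n 538 rail y range mm [ 41.7 119.3] mid 80.5 x range [-33.8  24.4] z [0.16  0.167]
plate n 248 y [ 67.8  84.7 101.1] z [0.038 0.09 ]
```

View pics/c.png

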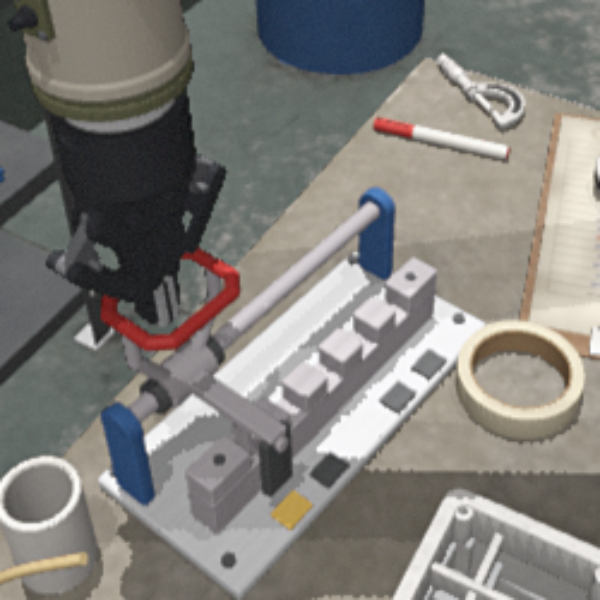

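The tab has gone into the outer notch above the yellow tag (tag at (292,510), plate at (275,465)), and the ring is level. I'll centre the fingers in the loop and let the motion settle before rising.

Request:
servo_tool([
  [[0,-0.6,0],0,0],
  [[0,-0.4,0],0,0],
  [[0,0,0],0,0],
  [[0,0,0],0,0],
  [[0,0,-0.5],0,0],
  [[0,0,0],0,0],
])

```text
clock: 6.28
position: [0.5515, 0.1951, 0.1394]
ee_rot: [0.839, 0.545, -0.01, -0.006]
ft_force: [0.5, 0.1, 0.4]
grip_width: -0.001
```

```bash
python3 w.py
```

```text
t 6.28 p [0.5515 0.1951 0.1394] tool z [-0.024 -0.    -1.   ] railxyz mm 3.1 80.7 139.4 yaw err 0.002 F [0.5 0.1 0.4] g -0.001
ring n 544 rail y range mm [ 41.8 119.2] mid 79.8 x range [-33.8  25.9] z [0.16  0.167]
plate n 249 y [ 67.7  84.5 102.3] z [0.037 0.09 ]
```

Request:
servo_tool([
  [[0,-0.2,-0.5],0,0],
  [[0,0,-0.8],0,0],
  [[0,0,-0.8],0,0],
  [[0,0,-0.8],0,0],
  [[0,0,-1],0,0],
  [[0,0,-1.5],0,0],
  [[0,0,-2],0,0],
  [[0,0,-2],0,0],
  [[0,0,-2],0,0],
  [[0,0,0],0,0],
  [[0,0,0],0,0],
])

```text
clock: 7.25
position: [0.553, 0.1953, 0.2666]
ee_rot: [0.839, 0.544, -0.008, -0.006]
ft_force: [0.6, -0.2, -1.0]
grip_width: 0.003
```

```bash
python3 w.py d
python3 - <<'E'
from s import *
from m import masks
J,E=eyes.camera('side')
for n,I,D in(('start',cv2.imread('pics/side0.png'),np.load('side0.npy')),('now',J,E)):
    W=cloud('side',D); m=masks('side',I)['red']&(D>0)&(W[...,2]>.1)&(W[...,2]<.2)&(W[...,0]>.4)&(W[...,1]<.33)
    q=W[m]-L0; A=np.c_[q@ex,q@ey,np.ones(len(q))]; c=np.linalg.lstsq(A,q[:,2],rcond=None)[0]
    print(n,'slope along rail x',c[0].round(3),'x',np.percentile(q@ex,[1,99]).round(4),'y',np.percentile(q@ey,[1,99]).round(4))
E
```

```text
t 7.25 p [0.553  0.1953 0.2666] tool z [-0.02   0.001 -1.   ] railxyz mm 4.3 81.5 266.6 yaw err 0.003 F [ 0.6 -0.2 -1. ] g 0.003
ring n 761 rail y range mm [ 41.5 119.2] mid 80.1 x range [-33.6  28.9] z [0.16  0.167]
plate n 243 y [ 68.1  85.1 102.7] z [0.037 0.09 ]
start slope along rail x 0.004 x [-0.0336  0.0291] y [-0.0372  0.0405]
now slope along rail x 0.002 x [-0.0334  0.0288] y [0.0418 0.1194]
```

View pics/d.png

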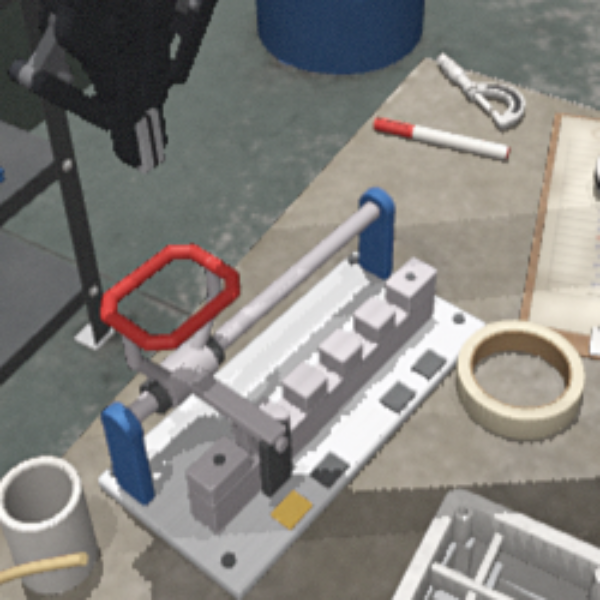

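The fingers are clear of the loop, which is level (same tilt as at the start) and shifted 79 mm. The tab is down in the notch behind the yellow tag. I'm handing in.

```bash
python3 -c "
from h import *
print(order.hand_in())"
```

```text
the job is handed in; nothing more can be done
None
```

The stop is now in the notch behind the yellow tag, at rail y = +80 mm, and I've handed the job in; it gave no verdict. I swung the red loop back with the shut fingertips, to about 0.35–0.4 rad by my estimate. I then slid the stop along the rail, let the spring drop the tab, and raised the hand clear by 7.3 s.

**Last checks, side camera:**
- **Position:** the ring moved 79 mm along the rail, against the 80 mm wanted and the 8 mm tolerance.
- **Tilt:** the ring's slope is 0.002, against 0.004 at the start, so the tab is fully home.
- **Contact:** the fingertips are about 100 mm above the loop, and the wrist force is near zero.
- **Bystanders:** the bushing, marker and micrometer look unmoved in the side pictures. I did not measure them, but the hand went nowhere near them.

**What went off plan:** on the way into the loop the tool drifted about 11 mm sideways, with no contact force. I recentred it before swinging the loop back. No check failed. The stop plate is partly hidden in the final view, so its median reads about 5 mm off; I relied on the ring instead.

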